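# Show the underside of a centrifuge rotor to the inspection camera

## Task

The nut of the microcentrifuge rotor has already been slackened and the rotor key is still standing in it: draw the key out and hang it in the notch of the key tab on the side of the centrifuge. Then lift the rotor out by its nut and hold it up to the bench inspection camera for a corrosion check: underside to the lens and square to it, centred on the line of sight, with the underside about 12 cm from the lens. Finish while still holding the rotor steady there; do not touch the camera and leave everything else on the bench where it is.

Things in the scene. Friction and masses are not known exactly. Their poses are not given: they have to be found in the camera images.
- centrifuge: white 12-place microcentrifuge, 250 (x) x 200 (y) mm, deck 115 mm high, fixed. Origin: centre of its underside; x points from front panel to back, z up. Chamber: round opening in the deck, 150 mm diameter, centred at x -10 mm, y 0. Clear lid stands open at the back: from x 122 mm, z 117 mm up to z 280 mm, leaning back 20 degrees, its frame 30 mm deep on the inner side. Key tab on the -y side.
- rotor: bare aluminium rotor, 114 mm diameter, 0.25 to 0.45 kg, standing loose on the drive in the chamber: it lifts straight up. Origin: centre of its underside, 66 mm above the bench at the start; z is its axis, pointing up through the nut. Flat shoulder (radius 27 mm) round the nut at 47 mm; from it the cone with 12 tube bores falls to the rim, at 25 mm. Its turn about its own axis does not matter.
- rotor_nut_top (a point): on the rotor's axis at the top of its nut, 77 mm above the underside. The nut is a round boss, 28 mm diameter, from 47 to 77 mm above the underside: grip the rotor by it. The key socket in it is a bore of 10 mm diameter, 30 mm deep
- rotor_key: rotor key, 60 g, upright in the nut: steel stem 8 mm diameter, 45 mm long, under a flat black plastic grip 16 mm thick (along its x), 60 mm wide (y), 30 mm tall (z 45 to 75 mm). Origin: tip of the stem; z points up to the grip. The stem stands 30 mm deep in the nut, so 15 mm of it show between nut and grip; it pulls straight up freely.
- key_shoulder (a point): on the key's axis at the underside of its grip, 45 mm from the stem tip; once parked it is level with the tab's top
- notch (a point): middle of the key tab's notch, level with the tab's top (120 mm up): x -30, y -132 mm of the centrifuge. Tab: 4 mm dark steel plate. Notch 18 mm wide along the centrifuge's x, open outwards (-y) and below, y -120 to -152 mm, between two 12 mm tines, ends turned up 6 mm. The key hangs stem down through the notch, its grip resting on both tines, wide way along the centrifuge's x.
- camera_stand: foot of the bench inspection camera: heavy dark disc, 96 mm diameter, with a fork 94 mm high, fixed. Origin: centre of its underside, z up. The camera looks up and to the -x side of this frame, roughly towards the robot.
- camera_head: black camera barrel in the fork, 42 mm diameter at the front, 95 mm long, white ring light round the lens. Origin: centre of the lens face, 0.12 to 0.14 m above the bench; z is the line of sight, pointing out of the lens, up and leaning 20 to 40 degrees from vertical. Its stiff tilt joint holds by friction: do not knock it.
- rotor_lid: bystander: aluminium rotor lid with a central knob, 116 mm diameter, 26 mm high, lying on the bench. Origin: centre of its underside
- vial: bystander: small amber vial with white cap, 28 mm diameter, 58 mm high. Origin: centre of its underside
- wipes_box: bystander: box of wipes, 120 x 120 x 120 mm. Origin: centre of its underside
- tube_rack: bystander: blue rack of small capped tubes, 85 x 180 mm, 48 mm high. Origin: centre of its underside
- tip_box: bystander: pipette tip box, 85 x 120 x 67 mm. Origin: centre of its underside
- dishes: bystander: two clear culture dishes stacked, 89 mm diameter, 34 mm high. Origin: centre of the underside
- marker: bystander: marker pen, 125 mm long, 14 mm thick, lying along its x axis. Origin: under its middle
Mind the look-alikes: they are no part of the job. Leave any blue or red look-alike of the rotor alone. What is shaped like the rotor_key but yellow is not meant.

How it is judged:
By the outcome, as a careful person would: the job done as asked, in the order asked, and still so for the second after the job is handed in, while the arm keeps its last pose, push and grip.
It also fails if it takes over 51 s, if anything falls off the work surface, if the arm or the gripper's body presses on something with over 40 N, if the wrist force passes 120 N, or if a joint passes its speed limit or range.

## Robot

A 6-joint arm with a two-finger parallel gripper is mounted at the origin on the work surface. World frame = base frame: x ahead of the robot, y to its left, z up, the work surface at z = 0. Lengths are in mm, angles in rad, forces in N, time in s.
With the tool pointing down it reaches from about 350 to 775 mm from the base axis. Payload 7.3 kg.
Tool frame: the origin (TCP) lies at the very end of the fingers, on their centre line; the grasp point (between the pads) lies behind it (bot.grip_point_offset is the z of the grasp point in the tool frame, in mm); z points along the fingers, y is the line along which they close (so a half turn about z gives the same grasp; the last joint's range is limited). The gripper opens to 92 mm and grips with 3 to 60 N. Pads are 19 mm wide; open, the fingers measure 130 mm over their backs; the gripper's body (75 mm by 190 mm) begins 47 mm behind the grasp point.
Start: joints at [-1.315, 0.342, 1.524, -0, 1.275, -0.146], TCP at [205.338, -483.199, 226.741] pointing down, gripper open.
Joint ranges: [-2.53, 2.53], [-0.77, 2.02], [0.04, 2.7], [-1, 4.14], [0.28, 2.66], [-3.11, 3.11]. Speed limits (rad/s): [2.57, 2.57, 3.14, 3.14, 3.14, 3.14].

## Interface

Orientations are given as [roll, pitch, yaw] about the fixed x, y, z axes, in that order (R = Rz(yaw) Ry(pitch) Rx(roll)).
In Python, from plant import bot gives the robot as it stands. The module is installed in compiled form; this text tells all that it offers.
- The arm moves only by the shell command python3 -m crank 'ROWS'. ROWS is JSON, a list that holds one entry, the list of rows, each a list of 5 numbers: the opening, from 0 (shut) to 1 (fully open), then the shift along the tool's x, y, z in cm, then the turn about the tool's z in degrees. In form: [[[claw, x, y, z, turn], ...]]. A call has exactly 10 rows; each row is the pose to reach, as a shift and turn from the pose commanded when the call began, along the tool's axes at that moment; what a row does not reach only later rows make up. A row lasts 1/10 s, in which the tool goes at most 50 mm and 8.59 degrees, less where a joint would pass 70% of its speed; a pose out of reach is approached as far as the arm can. A call with a gripper value outside its range is refused whole. The fingers move at their own pace and stop on an object; the grip force is fixed at half the most. Time passes only in rows, so rows that repeat a pose let the fingers close, or fill a call up. It gives the time, the measured TCP pose, the force, the opening and the grip force at its end, in the units of the state.
- bot.get_obs(): the state, without advancing time (a new reading comes with each control period).
- bot.capture(name): name is "side" or "top" or "wrist"; returns (picture, depth): 400x640x3 uint8, red, green, blue; 400x640 float32, mm along the optical axis (not along the pixel's ray), 0 where there is no reading.
- bot.calibration(name): a dict with "vertical_fov" (degrees; the focal length in pixels is half the picture's height over the tangent of half this angle, whatever the lens; pixels are square), "cx", "cy" (the principal point, pixels), "rvec" (rotation vector, rad) and "tvec" (3), from world to camera coordinates, as OpenCV has them; the wrist camera has in their place "tool_from_camera" (4x4, takes a point from camera to tool coordinates, whose origin is the TCP and whose axes are the flange's). Camera axes: x right, y down, z forward; pixel columns grow to the right and rows downward; lengths in mm; the calibration is good to about 2 mm. A picture is of the moment at which its call begins: read the wrist's pose just before it. calibration takes no time and is no camera call.
- bot.close_job(): hands the job in; it is judged then, once.
The state is a dict: "time": time; "joint_positions": joint angles; "dq": joint speeds; "tau": joint torques, N m; "tool_pos": TCP position; "tcp_rot": TCP orientation; "contact_force": force on the tool from outside, world axes, zero at the start; "moment": the same for the moment, N m; "grip_width": finger opening in mm; "finger_force": force on a finger pad.
Only numpy, scipy, OpenCV 4.12 (cv2) and the standard library are available. Lean on these libraries where they do the work, as an engineer would, in place of code of your own. Each camera call takes 0.05 s, during which the arm holds its last target. There are 200 camera calls.

## Working session

There is one attempt and no reset: what is moved stays moved. The work goes in short steps, Python scripts to look and compute and a shell command to move; the robot and the scene stay as the last step left them, time stands still between calls to the robot, and variables do not carry over. Pictures are saved under pics/ and viewed, at most 10 in all, crops included, and the job is handed in when it is done.

```bash
mkdir -p pics
cat > h.py <<'E'
import numpy as np, cv2
from plant import bot
from scipy.spatial.transform import Rotation as R
def K(c): 
    f=200/np.tan(np.radians(c["vertical_fov"])/2); return f,c["cx"],c["cy"]
def T_tool():
    o=bot.get_obs(); T=np.eye(4); T[:3,:3]=R.from_euler('xyz',o["tcp_rot"]).as_matrix(); T[:3,3]=o["tool_pos"]; return T
def snap(n,fn):
    c=bot.calibration(n); f,cx,cy=K(c)
    if n=="wrist": W=T_tool()@np.array(c["tool_from_camera"])
    else:
        E=np.eye(4); E[:3,:3]=cv2.Rodrigues(np.array(c["rvec"],float))[0]; E[:3,3]=np.ravel(c["tvec"]); W=np.linalg.inv(E)
    p,d=bot.capture(n)
    cv2.imwrite(f"pics/{fn}.png",p[:,:,::-1]); np.savez(f"pics/{fn}.npz",p=p,d=d,W=W,k=[f,cx,cy])
def cloud(fn):
    z=np.load(f"pics/{fn}.npz"); d=z["d"]; f,cx,cy=z["k"]; v,u=np.mgrid[:400,:640]
    P=np.stack([(u-cx)/f*d,(v-cy)/f*d,d],-1)@z["W"][:3,:3].T+z["W"][:3,3]; P[d==0]=np.nan
    return P,z["p"]
def ray(fn,u,v):
    z=np.load(f"pics/{fn}.npz"); f,cx,cy=z["k"]; W=z["W"]; r=W[:3,:3]@[(u-cx)/f,(v-cy)/f,1]; return W[:3,3],r/np.linalg.norm(r)
def tri(*a):
    A=0;b=0
    for fn,u,v in a:
        o,r=ray(fn,u,v); M=np.eye(3)-np.outer(r,r); A=A+M; b=b+M@o
    x=np.linalg.solve(A,b); return x,[np.linalg.norm((np.eye(3)-np.outer(ray(*q)[1],ray(*q)[1]))@(x-ray(*q)[0])) for q in a]
def proj(fn,X):
    z=np.load(f"pics/{fn}.npz"); f,cx,cy=z["k"]; W=np.linalg.inv(z["W"]); q=W[:3,:3]@X+W[:3,3]; return f*q[0]/q[2]+cx,f*q[1]/q[2]+cy
E
python3 - <<'E'
from h import *
snap("top","top0"); snap("side","side0"); snap("wrist","wrist0")
o=bot.get_obs(); print({k:np.round(v,3) for k,v in o.items()}, bot.grip_point_offset)
for n in("top","side"): print(np.load(f"pics/{n}0.npz")["W"].round(2))
print(bot.calibration("wrist"))
E
```

```text
{'time': np.float64(0.15), 'joint_positions': array([-1.315,  0.343,  1.525, -0.   ,  1.275, -0.146]), 'dq': array([ 0.   , -0.002, -0.003, -0.002, -0.   , -0.   ]), 'tau': array([ 2.0000e-03, -4.3147e+01, -2.4435e+01,  7.2000e-02,  5.4000e-02,
       -0.0000e+00]), 'tool_pos': array([ 205.236, -482.899,  226.225]), 'tcp_rot': array([-3.14 , -0.   ,  0.402]), 'contact_force': array([-0.178, -0.226,  0.648]), 'moment': array([ 0.032, -0.003,  0.013]), 'finger_force': np.float64(0.0), 'grip_width': np.float64(91.565)} -18.8
[[-4.00000e-02 -9.80000e-01  2.10000e-01  1.65720e+02]
 [-1.00000e+00  3.00000e-02 -1.00000e-02 -3.24700e+01]
 [ 0.00000e+00 -2.10000e-01 -9.80000e-01  1.83675e+03]
 [ 0.00000e+00  0.00000e+00  0.00000e+00  1.00000e+00]]
[[-9.90000e-01 -8.00000e-02  8.00000e-02  3.97910e+02]
 [-1.10000e-01  7.60000e-01 -6.40000e-01  1.02603e+03]
 [-1.00000e-02 -6.40000e-01 -7.70000e-01  1.41353e+03]
 [ 0.00000e+00  0.00000e+00  0.00000e+00  1.00000e+00]]
{'vertical_fov': 60.746293915420836, 'cx': 324.08869053169354, 'cy': 199.11133141364155, 'tool_from_camera': array([[-3.37731466e-04, -9.64081339e-01, -2.65606961e-01,
         7.06222544e+01],
       [ 9.99999126e-01,  1.38236911e-05, -1.32172114e-03,
         1.06706834e-01],
       [ 1.27791835e-03, -2.65607175e-01,  9.64080492e-01,
        -1.58355988e+02],
       [ 0.00000000e+00,  0.00000000e+00,  0.00000000e+00,
         1.00000000e+00]])}
```

View pics/top0.png

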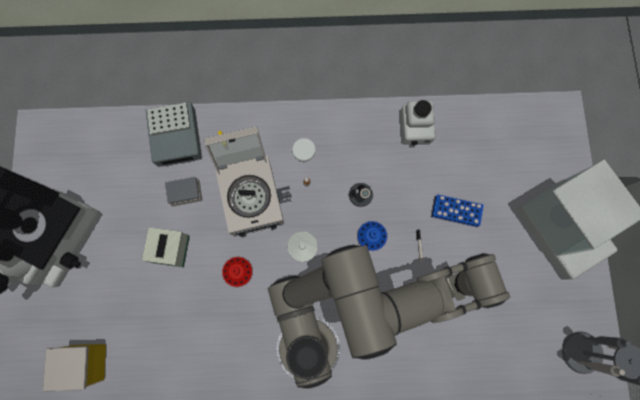

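View pics/side0.png

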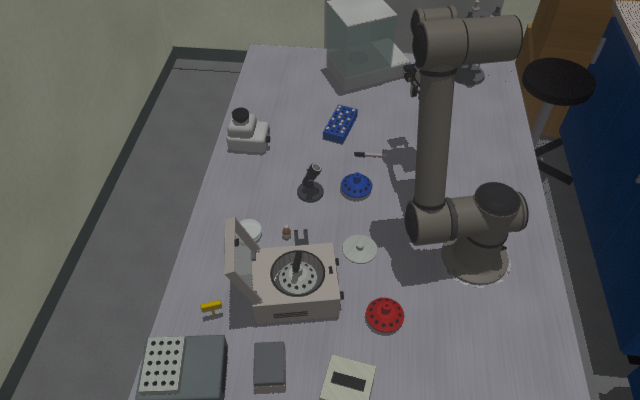

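Top view: centrifuge at (250,195) with lid at the back (235,145), the key as a black bar on the aluminium rotor at (247,194), tab at (285,195), camera stand at (361,194). The look-alikes are the red rotor (237,271), blue rotor (372,235), and the yellow key behind the lid (220,133). The rotor wanted is the bare aluminium one in the chamber, with the black key standing in it.

Run:
```python
from h import *
P,_=cloud("top0"); 
for n,(u,v) in dict(key=(247,194),tab=(285,195),tab2=(289,190),cam=(365,190),foot=(355,200),deckFL=(236,231),deckFR=(279,222),deckBL=(219,165),deckBR=(270,160),lid=(300,247),vial=(307,182)).items(): print(n,P[v,u].round(0))
for n in("top0","side0"):
    im=cv2.imread(f"pics/{n}.png")
    c=im[130:250,200:390] if n=="top0" else im[150:320,220:360]
    s=4; cv2.imwrite(f"pics/{n}c.png",cv2.resize(c,None,fx=s,fy=s,interpolation=cv2.INTER_CUBIC)[:600,:800])
# deck rectangle
z=P[...,2]; m=((z>108)&(z<122)).astype(np.uint8); m[:, :205]=0; m[:,300:]=0; m[:130]=0;m[245:]=0
q=P[m>0][:,:2].astype(np.float32); print(len(q),cv2.minAreaRect(q),np.median(z[m>0]))
```

```text
key [546. 194. 185.]
tab [552.  64. 123.]
tab2 [601.  55.  -6.]
cam [ 557. -227.  136.]
foot [ 546. -200.   20.]
deckFL [428. 245. 110.]
deckFR [460.  91.  85.]
deckBL [673. 304. 128.]
deckBR [721. 126.   9.]
lid [371.  18.  25.]
vial [618. -17.  44.]
2375 ((571.4617919921875, 176.3443603515625), (255.39462280273438, 250.28558349609375), 12.385944366455078) 115.16911943881769
```

View pics/side0c.png

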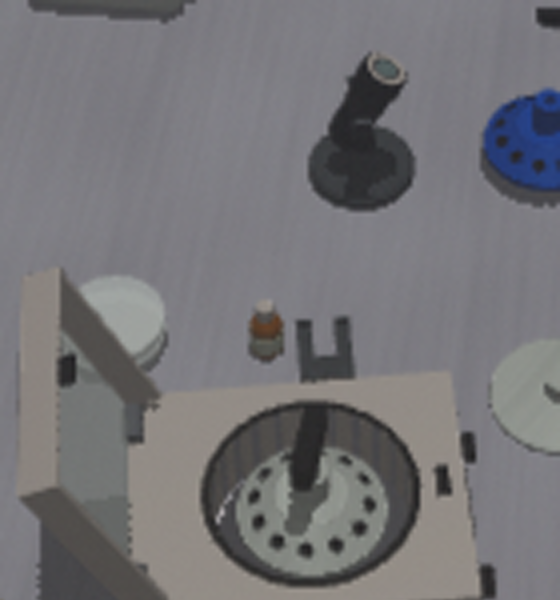

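```bash
cat >> h.py <<'E'
def go(x,y,z,yawdeg=None):
    T=T_tool(); o=bot.get_obs(); d=T[:3,:3].T@(np.array([x,y,z])-T[:3,3])/10
    yw=np.degrees(o["tcp_rot"][2]); t=0 if yawdeg is None else -(yawdeg-yw)
    print("shift cm",d.round(2),"turn",(t+180)%360-180, "yaw now",yw.round(2))
E
python3 - <<'E'
from h import *
go(565,-225,345,12.4)
E
```

```text
shift cm [ 43.2   -9.68 -11.86] turn 10.620157790081834 yaw now 23.02
```

```bash
python3 -m crank '[[[1,5,-1,-1.5,2],[1,10,-2,-3,4],[1,15,-3.3,-4.5,6],[1,20,-4.5,-6,8],[1,24,-5.5,-7,10],[1,28,-6.5,-8.3,10.6],[1,32,-7.5,-9.5,10.6],[1,36,-8.4,-10.5,10.6],[1,40,-9.1,-11.3,10.6],[1,43.2,-9.7,-11.9,10.6]]]'
python3 - <<'E'
from h import *
snap("wrist","w1"); go(575,195,340,12.4)
E
```

```text
time: 1.15
tool_pos: [566.6, -223.3, 345.9]
tcp_rot: [-3.142, -0.0, 0.218]
contact_force: [-1.5, -0.2, -0.6]
grip_width: 92.0
finger_force: 0.0
shift cm [  9.63 -40.42   0.68] turn 0.26642938076955147 yaw now 12.67
```

View pics/w1.png

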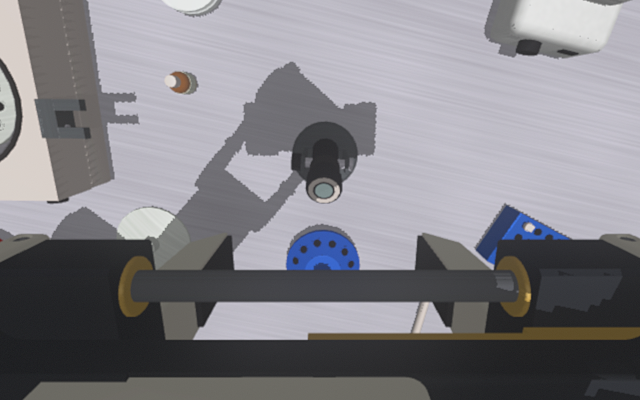

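Camera stand foot at (325,155), lens centre at (323,190) leaning toward the robot; tab notch at (65,118). On to the centrifuge.

```bash
python3 -m crank '[[[1,1,-4.5,0.1,0],[1,2,-9,0.2,0],[1,3,-13.5,0.3,0],[1,4,-18,0.4,0],[1,5,-22.5,0.5,0],[1,6,-27,0.6,0],[1,7.2,-31.5,0.7,0],[1,8.4,-36,0.7,0],[1,9.1,-39,0.7,0],[1,9.6,-40.4,0.7,0.3]]]'
python3 - <<'E'
from h import *
snap("wrist","w2")
E
```

```text
time: 2.2
tool_pos: [571.3, 192.8, 338.2]
tcp_rot: [-3.141, 0.001, 0.214]
contact_force: [-0.5, -0.6, 0.6]
grip_width: 92.1
finger_force: 0.0
```

View pics/w2.png

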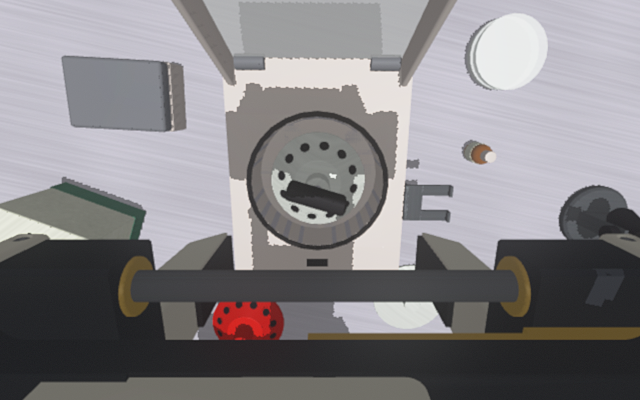

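Key grip is the black bar, about (287,190) to (347,205); chamber ring is centred near (318,180); the notch opens right between tines at (430,188) and (430,215). This black key in the aluminium rotor is the one meant.

Run:
```python
from h import *
P,p=cloud("w2"); z=P[...,2]; v,u=np.mgrid[:400,:640]
m=(z>150)&(z<200)&(u>270)&(u<360)&(v>160)&(v<230); q=P[m]
top=q[q[:,2]>np.percentile(q[:,2],90)-4]
print("key top z",np.percentile(q[:,2],[5,50,95]), cv2.minAreaRect(top[:,:2].astype(np.float32)), len(top))
m=(abs(z-115)<4)&(u>200)&(u<420)&(v<240); q=P[m]; print("deck",np.median(q[:,2]),cv2.minAreaRect(q[:,:2].astype(np.float32)))
# deck right edge line
for lo,hi in ((-1,0),):
    rows=[]
    for r in range(95,235,4):
        c=np.where(m[r])[0]; rows.append((P[r,c.max()],P[r,c.min()]))
R_=np.array([a for a,b in rows]);L_=np.array([b for a,b in rows])
for n,A in(("right",R_),("left",L_)): print(n,A[::6,:2].round(1).tolist(), np.degrees(cv2.fitLine(A[:,:2].astype(np.float32),cv2.DIST_HUBER,0,.01,.01).ravel()[1]))
# chamber circle: inner edge of deck
e=[]
for a in np.radians(np.arange(0,360,5)):
    for r in range(85,40,-1):
        uu,vv=int(318+r*np.cos(a)),int(180+r*np.sin(a))
        if not(z[vv,uu]>112): e.append(P[int(180+(r+1)*np.sin(a)),int(318+(r+1)*np.cos(a))]); break
e=np.array(e);e=e[np.isfinite(e[:,0])&(abs(e[:,2]-116)<4)]
A=np.c_[2*e[:,:2],np.ones(len(e))]; s=np.linalg.lstsq(A,(e[:,:2]**2).sum(1),rcond=None)[0]; print("chamber",s[:2],np.sqrt(s[2]+s[:2]@s[:2]),len(e),e[:,2].mean())
# tab
m=(z>112)&(z<135)&(u>404)&(u<460)&(v>178)&(v<226); q=P[m]; print("tab",len(q),np.percentile(q[:,2],[5,50,95]),cv2.minAreaRect(q[:,:2].astype(np.float32)))
# rotor cone tops
m=(z>70)&(z<150)&(abs(u-318)<60)&(abs(v-180)<60);print(np.percentile(z[m],[5,50,90]))
im=cv2.imread("pics/w2.png"); a=cv2.resize(im[100:260,230:390],None,fx=2.5,fy=2.5,interpolation=cv2.INTER_CUBIC); b=cv2.resize(im[160:240,395:475],None,fx=5,fy=5,interpolation=cv2.INTER_CUBIC)
cv2.imwrite("pics/w2c.png",np.hstack([a,b]))
# lens from w1
P1,p1=cloud("w1"); g=P1[186:195,319:328].reshape(-1,3); print("lens",np.nanmedian(g,0),np.nanstd(g,0))
im=cv2.imread("pics/w1.png"); cv2.imwrite("pics/w1c.png",cv2.resize(im[110:220,280:370],None,fx=5,fy=5,interpolation=cv2.INTER_CUBIC))
```

```text
key top z [167.65069615 187.5363762  189.29868221] ((553.1982421875, 196.90487670898438), (59.25263595581055, 15.701483726501465), 84.61396789550781) 954
deck 115.53817372446107 ((587.1571044921875, 195.4842987060547), (203.1606903076172, 218.61080932617188), 11.971198081970215)
right [[669.8, 119.5], [645.3, 114.8], [619.8, 109.4], [593.5, 104.7], [566.4, 98.1], [538.7, 92.0]] 11.904174
left [[627.4, 314.8], [603.0, 309.3], [577.7, 303.6], [551.1, 298.9], [524.1, 292.5], [496.0, 286.0]] 11.791869
chamber [552.40552434 197.9418924 ] 76.46949236469159 72 114.87918789236548
tab 1278 [118.62004896 120.28989926 124.77789372] ((562.052978515625, 70.42378234863281), (48.33232879638672, 52.39694595336914), 12.115030288696289)
[ 79.6486737  104.52519909 116.67557914]
lens [ 545.19325808 -226.47551882  131.62082437] [3.36805433 2.92579292 1.78710104]
```

View pics/w2c.png

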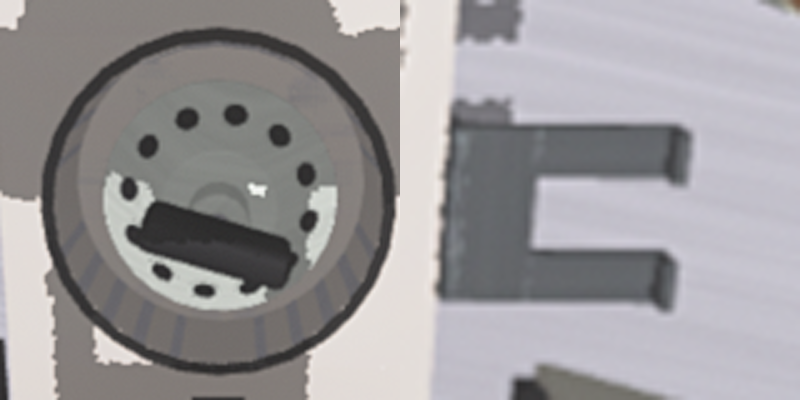

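View pics/w1c.png

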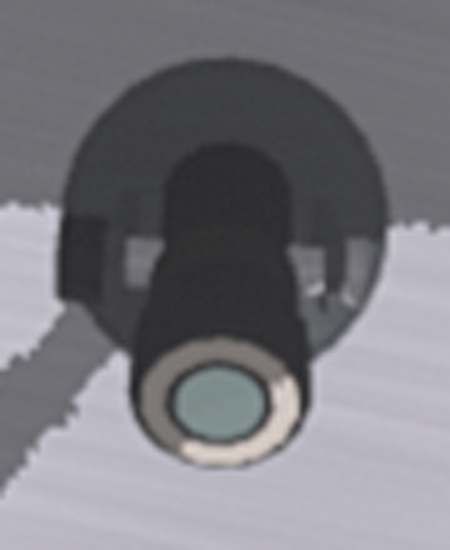

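Run:
```python
from h import *
c=np.array([552.4,197.9]); a=np.radians(11.9); Rm=np.array([[np.cos(a),-np.sin(a)],[np.sin(a),np.cos(a)]])
for d in((-20,-132),(-20,-120),(-20,-152),(-11,-120),(-29,-120)):
    X=np.r_[c+Rm@d,120]; print(d,X.round(1),np.round(proj("w2",X),1))
print(np.round(proj("top0",np.r_[c+Rm@(-20,-132),120]),1),np.round(proj("side0",np.r_[c+Rm@(-20,-132),120]),1))
go(553,197.4,152,-5.4)
```

```text
(-20, -132) [560.   64.6 120. ] [431.5 203.2]
(-20, -120) [557.6  76.4 120. ] [421.  203.1]
(-20, -152) [564.2  45.  120. ] [448.9 203.3]
(-11, -120) [566.4  78.2 120. ] [421.7 195.5]
(-29, -120) [548.8  74.5 120. ] [420.4 210.6]
[284.8 193. ] [300.8 236.2]
shift cm [-1.72 -0.75 18.61] turn 17.678230072912015 yaw now 12.28
```

```bash
python3 -m crank '[[[1,-0.9,-0.4,2,8],[1,-1.7,-0.75,5,16],[1,-1.7,-0.75,9.5,17.7],[1,-1.7,-0.75,14,17.7],[1,-1.7,-0.75,17.5,17.7],[1,-1.7,-0.75,18.6,17.7],[1,-1.7,-0.75,18.6,17.7],[0.4,-1.7,-0.75,18.6,17.7],[0.3,-1.7,-0.75,18.6,17.7],[0.3,-1.7,-0.75,18.6,17.7]]]'
python3 - <<'E'
from h import *
o=bot.get_obs(); print(o["tool_pos"],o["grip_width"],o["finger_force"])
E
```

```text
time: 3.25
tool_pos: [554.6, 194.1, 154.5]
tcp_rot: [-3.141, -0.003, -0.097]
contact_force: [0.2, 0.5, -0.0]
grip_width: 72.1
finger_force: 0.0
[554.58030644 194.09038304 154.47511223] 72.118535480705 0.0
```

```bash
python3 -m crank '[[[0.3,0,0,0,0],[0.3,0,0,0,0],[0.3,0,0,0,0],[0.3,0,0,0,0],[0.3,0,0,0,0],[0.3,0,0,0,0],[0.3,0,0,0,0],[0.3,0,0,0,0],[0.3,0,0,0,0],[0.3,0,0,0,0]]]'
python3 - <<'E'
from h import *
o=bot.get_obs(); print(o["tool_pos"],o["grip_width"],o["finger_force"])
go(553,197.4,152,-5.4)
E
```

```text
time: 4.25
tool_pos: [554.1, 194.3, 153.4]
tcp_rot: [-3.141, -0.002, -0.097]
contact_force: [-0.2, 1.7, 5.1]
grip_width: 60.6
finger_force: 30.0
[554.13917854 194.34999425 153.4490684 ] 60.58569873277545 30.000161826610565
shift cm [-0.14 -0.29  0.14] turn -0.17281316093900045 yaw now -5.57
```

```bash
python3 -m crank '[[[0.3,0,0,-0.3,0],[0.3,0,0,-0.8,0],[0.3,0,0,-1.4,0],[0.3,0,0,-2.1,0],[0.3,0,0,-2.9,0],[0.3,0,0,-3.8,0],[0.3,0,0,-4.7,0],[0.3,0,0,-5.4,0],[0.3,0,0,-6,0],[0.3,0,0,-6,0]]]'
python3 - <<'E'
from h import *
snap("wrist","w3")
o=bot.get_obs(); print(o["tool_pos"],o["grip_width"],o["finger_force"],o["contact_force"])
P,p=cloud("w3"); T=T_tool()
Q=(P-T[:3,3])@T[:3,:3]
# stem & grip points in tool frame
m=(abs(Q[...,1])<25)&(abs(Q[...,0])<25)&(Q[...,2]>-15)&(Q[...,2]<60); q=Q[m]; v,u=np.where(m); print(len(q),u.min(),u.max(),v.min(),v.max())
for lo in range(-15,60,5):
    s=q[(q[:,2]>=lo)&(q[:,2]<lo+5)]
    if len(s)>3: print(lo,len(s),"x",np.percentile(s[:,0],[5,50,95]).round(1),"y",np.percentile(s[:,1],[5,50,95]).round(1))
im=cv2.imread("pics/w3.png"); cv2.imwrite("pics/w3c.png",cv2.resize(im[90:330,200:440],None,fx=2.5,fy=2.5,interpolation=cv2.INTER_CUBIC))
go(560,64.6,235,101.9)
E
```

```text
time: 5.25
tool_pos: [554.1, 194.1, 213.7]
tcp_rot: [-3.141, -0.002, -0.097]
contact_force: [-0.0, 0.3, -0.5]
grip_width: 60.6
finger_force: 30.0
[553.78410976 193.98384837 213.0510245 ] 60.40545096678511 29.999223053455353 [0.38571004 0.31707604 0.1031692 ]
826 270 378 222 252
-15 452 x [6.1 6.6 7. ] y [-22.4   0.7  22.5]
-10 63 x [5.9 6.4 6.9] y [-8.2 12.  23.3]
-5 9 x [3.5 3.9 4.2] y [-2.1 -0.3  1.5]
0 25 x [0.9 2.2 2.9] y [-3.3 -0.8  2.1]
5 52 x [0.7 1.8 3. ] y [-4.  -0.9  2.3]
10 45 x [0.9 1.8 2.7] y [-4.2 -1.4  2.2]
15 47 x [-1.   1.7  2.7] y [-4.9 -1.5  1.8]
20 42 x [0.8 1.9 2.7] y [-5.  -1.8  1.8]
25 38 x [0.8 1.8 2.8] y [-5.1 -2.2  1.4]
30 33 x [0.8 1.8 2.7] y [-5.2 -2.2  1.3]
35 20 x [1.  1.7 2.5] y [-4.8 -1.7  1.3]
shift cm [ 1.88 12.82 -2.19] turn -107.47994077366013 yaw now -5.58
```

View pics/w3c.png

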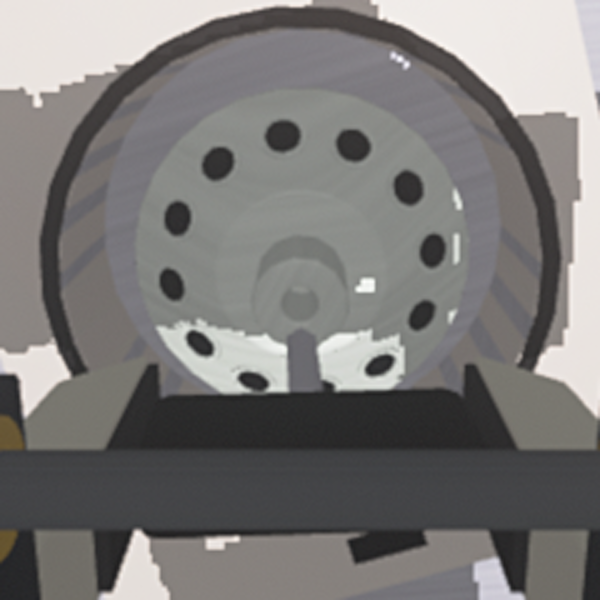

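```bash
python3 -m crank '[[[0.3,0,0,-0.6,-5],[0.3,0.2,0.8,-1.2,-13],[0.3,0.4,2.2,-1.2,-21],[0.3,0.6,4,-1.2,-29],[0.3,0.9,6,-1.2,-37],[0.3,1.2,8,-1.2,-45],[0.3,1.5,10,-1.2,-53],[0.3,1.7,11.5,-1.2,-61],[0.3,1.9,12.4,-1.2,-69],[0.3,1.96,12.7,-1.2,-77]]]' >/dev/null
python3 -m crank '[[[0.3,0,0,0,-8],[0.3,0,0,0,-16],[0.3,0,0,0,-23],[0.3,0,0,0,-28],[0.3,0,0,0,-30.5],[0.3,0,0,0.5,-30.5],[0.3,0,0,1,-30.5],[0.3,0,0,1.5,-30.5],[0.3,0,0,1.5,-30.5],[0.3,0,0,1.5,-30.5]]]'
python3 - <<'E'
from h import *
snap("wrist","w4"); P,p=cloud("w4"); T=T_tool(); o=bot.get_obs(); print(o["tool_pos"],np.degrees(o["tcp_rot"]),o["grip_width"])
Q=(P-T[:3,3])@T[:3,:3]
m=(abs(Q[...,1])<15)&(abs(Q[...,0])<15)&(Q[...,2]>0)&(Q[...,2]<50); q=Q[m]; print("stem",len(q),np.median(q,0),q[:,2].max(), "front x",np.percentile(q[:,0],90))
t=(abs(P[...,2]-120)<4)&(abs(Q[...,1])<26)&(abs(Q[...,0])<36)&(Q[...,2]>50); q=Q[t]; 
for x in range(-36,36,4):
    s=q[(q[:,0]>=x)&(q[:,0]<x+4)]
    if len(s): ys=np.sort(s[:,1]); g=np.diff(ys); k=g.argmax(); print(x,len(s),ys[0].round(1),ys[-1].round(1),"gap",ys[k].round(1),ys[k+1].round(1), np.median(s[:,2]).round(1))
im=cv2.imread("pics/w4.png"); cv2.imwrite("pics/w4c.png",cv2.resize(im[90:330,200:440],None,fx=2.5,fy=2.5,interpolation=cv2.INTER_CUBIC))
go(561,65.5,225,101.9)
E
```

```text
time: 7.3
tool_pos: [560.7, 65.7, 209.4]
tcp_rot: [-3.141, -0.0, 1.779]
contact_force: [0.8, 1.1, -1.4]
grip_width: 60.6
finger_force: 30.0
[560.86208238  65.66741238 209.68943478] [-1.79998560e+02  6.25554238e-03  1.01907007e+02] 60.2167450158129
stem 300 [ 2.37474995 -2.71010504 19.08379427] 39.07439324327787 front x 3.1796624903039263
-20 157 -21.1 20.5 gap -9.5 8.8 89.1
-16 159 -21.1 20.4 gap -9.5 8.8 89.3
-12 160 -21.0 20.4 gap -9.5 8.8 89.4
-8 158 -20.9 20.2 gap -9.4 8.7 89.3
-4 161 -20.8 20.2 gap -9.4 8.7 89.4
0 166 -20.7 20.1 gap -9.4 8.7 89.4
4 170 -20.6 20.7 gap -9.3 8.7 89.4
8 237 -21.3 20.6 gap 1.9 2.6 89.4
12 300 -21.2 20.6 gap 13.8 14.5 89.2
16 293 -21.1 20.4 gap -7.8 -7.0 89.3
20 296 -21.1 20.3 gap -1.1 -0.3 89.4
24 323 -21.0 20.4 gap -1.1 -0.4 89.2
28 251 -24.0 23.4 gap 20.3 23.4 89.7
32 62 -24.8 25.5 gap -10.0 -4.0 93.4
shift cm [-0.02  0.01 -1.53] turn 0.007007286813660585 yaw now 101.91
```

View pics/w4c.png

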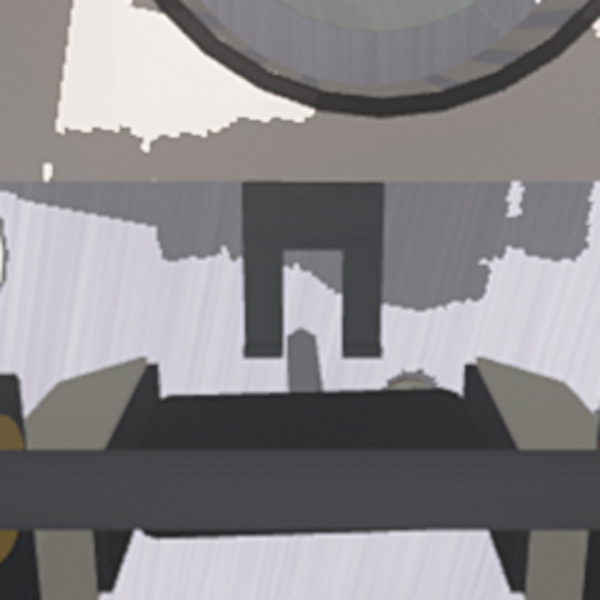

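Stem hangs at crop (303,360) vs notch centre (313,300): offset about 2 mm in tool y. Shift and lower.

```bash
python3 -m crank '[[[0.3,-0.1,0.2,1.5,0],[0.3,-0.1,0.2,3.5,0],[0.3,-0.1,0.2,5.5,0],[0.3,-0.1,0.2,7.2,0],[0.3,-0.1,0.2,8.4,0],[0.3,-0.1,0.2,9,0],[0.3,-0.1,0.2,9.3,0],[0.3,-0.1,0.2,9.5,0],[0.3,-0.1,0.2,9.5,0],[0.3,-0.1,0.2,9.5,0]]]'
python3 - <<'E'
from h import *
snap("wrist","w5"); P,p=cloud("w5"); T=T_tool(); o=bot.get_obs(); print(o["tool_pos"],o["contact_force"],o["grip_width"])
Q=(P-T[:3,3])@T[:3,:3]
m=(abs(Q[...,1])<14)&(abs(Q[...,0])<9)&(Q[...,2]>-30)&(Q[...,2]<50); q=Q[m]
print(len(q),np.percentile(q[:,2],[0,5,50,95,100]), [ (np.sum(m[:, :].any(1)))])
t=(abs(P[...,2]-120)<5)&(Q[...,0]>9)&(Q[...,0]<30)&(abs(Q[...,1])<20); print("tab tool z",np.median(Q[t],0))
g=(abs(Q[...,1])<26)&(Q[...,0]<9)&(Q[...,0]>5)&(Q[...,2]>-40)&(Q[...,2]<20); print("grip lowest seen", np.percentile(Q[g][:,2],[95,100]),np.median(Q[g],0))
E
```

```text
time: 8.35
tool_pos: [563.4, 65.1, 116.1]
tcp_rot: [3.14, 0.001, 1.779]
contact_force: [-4.1, -0.1, 6.4]
grip_width: 60.5
finger_force: 30.0
[563.44718933  65.08244894 116.15507189] [-2.75062008 -0.38404337  5.63664281] 60.30485611491023
1640 [-29.99563013 -29.00723009 -17.82602989  10.3324716   20.23756292] [np.int64(34)]
tab tool z [20.21245012 -0.49910254 -4.20299932]
grip lowest seen [-3.96901198  0.18081975] [  7.01407291   0.30863724 -20.23763991]
```

```bash
python3 -m crank '[[[0.8,0,0,0,0],[0.8,0,0,0,0],[0.9,0,0,0,0],[1,0,0,0,0],[1,0,0,-1,0],[1,0,0,-3,0],[1,0,0,-5.5,0],[1,0,0,-8,0],[1,0,0,-10.5,0],[1,0,0,-11.5,0]]]'
python3 - <<'E'
from h import *
snap("wrist","w6"); P,p=cloud("w6"); T=T_tool(); o=bot.get_obs(); print(o["tool_pos"],o["contact_force"],o["grip_width"])
Q=(P-T[:3,3])@T[:3,:3]
m=(P[...,2]>138)&(P[...,2]<165)&(abs(Q[...,1])<45)&(abs(Q[...,0])<40); q=P[m]; print(len(q),np.percentile(q[:,2],[5,50,95]),cv2.minAreaRect(q[q[:,2]>146][:,:2].astype(np.float32)))
t=q[q[:,2]>146]; A=np.c_[t[:,:2]-t[:,:2].mean(0),np.ones(len(t))]; print("plane",np.linalg.lstsq(A,t[:,2],rcond=None)[0])
im=cv2.imread("pics/w6.png"); cv2.imwrite("pics/w6c.png",cv2.resize(im[90:330,200:440],None,fx=2.5,fy=2.5,interpolation=cv2.INTER_CUBIC))
E
```

```text
time: 9.4
tool_pos: [564.1, 65.1, 233.0]
tcp_rot: [3.137, 0.001, 1.779]
contact_force: [0.6, -0.3, 0.5]
grip_width: 91.9
finger_force: 0.0
[564.22824697  65.11919936 233.26291437] [-0.35172341  0.98352088  1.28887059] 91.98504694013239
1820 [141.73853358 149.74758958 151.20007156] ((562.6382446289062, 64.4611587524414), (59.0893669128418, 15.891854286193848), 11.341551780700684)
plane [ 1.38420193e-02 -7.29015049e-02  1.49689439e+02]
```

View pics/w6c.png

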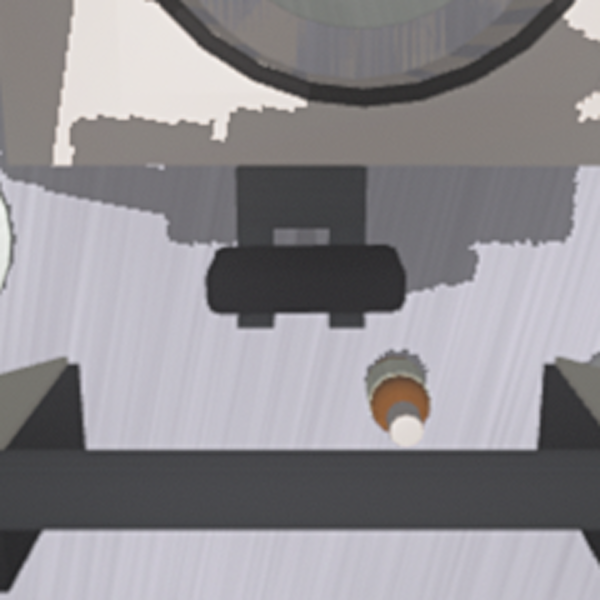

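```bash
python3 -m crank '[[[1,0,0,-5,0],[1,0,0,-10,0],[1,0,0,-15,0],[1,0,0,-20,0],[1,0,0,-25,0],[1,0,0,-30,0],[1,0,0,-35,0],[1,0,0,-40,0],[1,0,0,-50,0],[1,0,0,-55,0]]]'
python3 - <<'E'
from h import *
o=bot.get_obs(); print(o["joint_positions"].round(3),o["tool_pos"],o["tcp_rot"])
E
```

```text
time: 10.45
tool_pos: [459.3, 52.3, 657.9]
tcp_rot: [-3.109, -0.015, 1.778]
contact_force: [-0.7, -0.8, 0.2]
grip_width: 91.9
finger_force: 0.0
[-0.057  0.487  0.037  0.013  2.653 -0.253] [459.32274086  52.34052688 657.92150438] [-3.1091394  -0.01497953  1.77775727]
```

Run:
```python
from h import *
go(553,194.5,300,101.9)
```

```text
shift cm [11.45 13.25 35.56] turn -0.04201169220908696 yaw now 101.86
```

```bash
python3 -m crank '[[[1,1,1.3,4,0],[1,2,2.6,8,0],[1,3.5,4,12,0],[1,4.5,5.3,16,0],[1,6,6.6,20,0],[1,7,8,24,0],[1,8,9.3,28,0],[1,9,10.6,32,0],[1,10.5,12,35.5,0],[1,11.5,13.3,35.5,0]]]'
python3 - <<'E'
from h import *
o=bot.get_obs(); print(o["joint_positions"].round(3),o["tool_pos"],o["tcp_rot"])
E
```

```text
time: 11.45
tool_pos: [547.9, 196.3, 295.6]
tcp_rot: [-3.097, -0.015, 1.779]
contact_force: [-0.2, -0.6, -0.4]
grip_width: 91.8
finger_force: 0.0
[ 0.204  0.437  1.191  0.015  1.558 -0.005] [547.8552041  196.32417203 295.63030989] [-3.0970253  -0.01487709  1.77879961]
```

```bash
cat >> h.py <<'E'
from scipy.optimize import least_squares
D=[(.342,1.524,1.275,np.hypot(205.338,483.199),226.741),(.487,.037,2.653,np.hypot(459.3,52.3),657.9),(.437,1.191,1.558,np.hypot(547.86,196.3),295.6)]
def fk(p,q2,q3,q5):
    d,l1,l2,l3,o=p; a,b,c=q2,q2+q3,q2+q3+q5
    return np.array([o+l1*np.sin(a)+l2*np.sin(b)+l3*np.sin(c), d+l1*np.cos(a)+l2*np.cos(b)+l3*np.cos(c)])
def fitk(off=True):
    f=lambda p:np.concatenate([fk(p if off else np.r_[p[:4],0],*x[:3])-x[3:] for x in D])
    return least_squares(f,[300,400,400,250,0])
E
python3 - <<'E'
from h import *
for off in(False,True):
    s=fitk(off); print(s.x.round(1),s.fun.round(1))
    for q in((-.08,.04,2.66),(.4,.04,2.66),(.0,.04,2.66),(.3,.04,2.66),(1.4,.04,1.3)): print(q,fk(s.x if off else np.r_[s.x[:4],0],*q).round(0))
T=T_tool(); print(T.round(4))
# lens geometry from w1 + foot
P,p=cloud("w1"); z=P[...,2]; v,u=np.mgrid[:400,:640]
m=(abs(u-323)<40)&(v>110)&(v<215)&(z>5); q=P[m]
foot=q[(q[:,2]<22)]; print("foot",len(foot),cv2.minEnclosingCircle(foot[:,:2].astype(np.float32)),np.median(foot[:,2]))
im=p.astype(int); br=(im.min(2)>120)&(abs(u-323)<22)&(v>172)&(v<208)&(z>90); a=P[br]; print("ring",len(a),a.min(0).round(1),a.max(0).round(1),a.mean(0).round(1))
E
```

```text
[-341.5  510.3  378.9 -205.     0. ] [  8.5   7.2 -26.7 -15.6  21.3   8.3]
(-0.08, 0.04, 2.66) [-158.  723.]
(0.4, 0.04, 2.66) [352. 676.]
(0.0, 0.04, 2.66) [-72. 733.]
(0.3, 0.04, 2.66) [248. 706.]
(1.4, 0.04, 1.3) [798. -17.]
[1033.6 1576.5  441.7 2153.1 -426.2] [ 1.4 10.4 -5.9 -0.5  4.5 -9.9]
(-0.08, 0.04, 2.66) [ 503. 1180.]
(0.4, 0.04, 2.66) [465. 734.]
(0.0, 0.04, 2.66) [ 512. 1105.]
(0.3, 0.04, 2.66) [491. 824.]
(1.4, 0.04, 1.3) [2407. -623.]
[[-2.065000e-01  9.773000e-01 -4.670000e-02  5.478552e+02]
 [ 9.783000e-01  2.070000e-01  5.300000e-03  1.963242e+02]
 [ 1.490000e-02 -4.450000e-02 -9.989000e-01  2.956303e+02]
 [ 0.000000e+00  0.000000e+00  0.000000e+00  1.000000e+00]]
foot 1556 ((567.45947265625, -223.90277099609375), 47.81059646606445) 14.263422215712126
ring 341 [ 527.3 -247.9  115.9] [ 555.7 -214.2  136.3] [ 541.9 -232.   129.3]
```

Run:
```python
from h import *
go(432,-49,695)
```

```text
shift cm [-21.01 -18.18 -39.48] turn 0 yaw now 101.92
```

```bash
python3 -m crank '[[[1,-2,-1.8,-4,0],[1,-4,-3.5,-8,0],[1,-6,-5,-12,0],[1,-8.5,-7,-16,0],[1,-11,-9,-20,0],[1,-13,-11,-24.5,0],[1,-15.5,-13,-28.5,0],[1,-18,-15.5,-33,0],[1,-20,-17.5,-37,0],[1,-21,-18.2,-39.5,0]]]'
python3 - <<'E'
from h import *
o=bot.get_obs(); print(o["joint_positions"].round(3),o["tool_pos"],o["tcp_rot"]); print(T_tool()[:3,2].round(4)); snap("top","t7")
E
```

```text
time: 12.45
tool_pos: [438.3, -51.5, 677.4]
tcp_rot: [3.14, 0.005, 1.779]
contact_force: [-15.0, 8.5, 54.7]
grip_width: 91.4
finger_force: 0.0
[-0.288  0.444  0.036 -0.009  2.658 -0.504] [438.2930578  -51.54123851 677.43234396] [3.13981268 0.00546279 1.77876143]
[ 0.0029 -0.005  -1.    ]
```

Run:
```python
from h import *
P,p=cloud("w3"); z=P[...,2]
m=(abs(z-143)<3)&(np.hypot(P[...,0]-553,P[...,1]-196)<22); q=P[m]; print("nut",len(q),np.median(q[:,2]),cv2.minEnclosingCircle(q[:,:2].astype(np.float32)))
m=(z<120)&(z>106)&(np.hypot(P[...,0]-553,P[...,1]-196)<30); print("shoulder",np.median(z[m]))
o=bot.get_obs(); print(o["joint_positions"].round(3),o["tool_pos"],o["contact_force"]); print(T_tool()[:3,2].round(4))
go(552.8,194.8,200,101.9)
```

```text
nut 943 143.162570658303 ((553.0985717773438, 196.80455017089844), 13.889663696289062)
shoulder 113.23864508613525
[-0.293  0.448  0.046 -0.01   2.652 -0.507] [441.85386416 -54.98452308 673.05850427] [-0.93765566 -0.23197457 -6.29365756]
[-0.0062 -0.003  -1.    ]
shift cm [22.27 16.27 47.16] turn -0.12920013595845603 yaw now 101.77
```

```bash
python3 -m crank '[[[1,1.5,1.1,3,0],[1,3.5,2.6,7,0],[1,5.5,4.1,11.5,0],[1,7.6,5.6,16,0],[1,9.7,7.1,20.5,0],[1,11.8,8.6,25,0],[1,13.9,10.1,29.5,0],[1,16,11.7,34,0],[1,18.1,13.2,38.5,0],[1,20,14.6,42.5,0]]]'
python3 - <<'E'
from h import *
print(T_tool()[:3,2].round(4)); go(553,196,115,101.9)
E
```

```text
time: 13.5
tool_pos: [534.3, 159.2, 276.7]
tcp_rot: [-3.141, 0.005, 1.779]
contact_force: [0.3, -0.0, 0.1]
grip_width: 91.6
finger_force: 0.0
[ 6.0e-04 -4.7e-03 -1.0e+00]
shift cm [ 3.29  2.6  16.15] turn 0.028384877770747607 yaw now 101.93
```

Run:
```python
from h import *
for i in range(3):
    snap("wrist","w8"); o=bot.get_obs(); print(o["tool_pos"].round(1),o["dq"].round(2))
go(553,196,140,101.9)
```

```text
[532.2 161.6 268.6] [-0.04 -0.01 -0.02 -0.01  0.18 -0.07]
[531.9 160.  271.7] [-0.04 -0.08 -0.11 -0.03  0.1  -0.04]
[533.  158.9 275.5] [-0.03 -0.07 -0.08 -0.01  0.04 -0.01]
shift cm [ 3.27  2.83 13.52] turn 0.1406270537635237 yaw now 102.04
```

```bash
python3 -m crank '[[[1,0.8,0.7,1,0],[1,2,1.7,3,0],[1,2.8,2.4,5.5,0],[1,3.2,2.8,8,0],[1,3.3,2.8,10.5,0],[1,3.3,2.8,12.3,0],[1,3.3,2.8,13.2,0],[1,3.3,2.8,13.5,0],[1,3.3,2.8,13.5,0],[1,3.3,2.8,13.5,0]]]'
python3 - <<'E'
from h import *
snap("wrist","w9"); o=bot.get_obs(); print(o["tool_pos"].round(1),o["dq"].round(2))
go(553,196,115,101.9)
P,p=cloud("w9"); z=P[...,2]; m=(abs(z-143)<3)&(np.hypot(P[...,0]-553,P[...,1]-196)<22); q=P[m]; print("nut",len(q),cv2.minEnclosingCircle(q[:,:2].astype(np.float32)) if len(q) else 0)
E
```

```text
time: 14.65
tool_pos: [556.2, 195.6, 145.5]
tcp_rot: [3.138, 0.005, 1.779]
contact_force: [0.4, -0.7, 0.5]
grip_width: 91.8
finger_force: 0.0
[556.1 195.7 145.5] [ 0.    0.    0.01 -0.   -0.    0.  ]
shift cm [ 0.11 -0.31  3.04] turn 0.014084169055195161 yaw now 101.91
nut 1893 ((553.4380493164062, 197.25390625), 14.11179256439209)
```

```bash
python3 -m crank '[[[0.6,0.1,-0.2,1,0],[0.6,0.15,-0.3,2,0],[0.6,0.15,-0.3,2.8,0],[0.6,0.15,-0.3,3,0],[0,0.15,-0.3,3,0],[0,0.15,-0.3,3,0],[0,0.15,-0.3,3,0],[0,0.15,-0.3,3,0],[0,0.15,-0.3,3,0],[0,0.15,-0.3,3,0]]]'
python3 - <<'E'
from h import *
# camera geometry meanwhile (offline)
P,p=cloud("w1"); z=P[...,2]; v,u=np.mgrid[:400,:640]; im=p.astype(int)
O,_=ray("w1",323,190)
# flat front face: points around lens
for rad in(8,12,15):
    m=(np.hypot(u-324,(v-190.5)*1.15)<rad)&(z>90); q=P[m]; c=q.mean(0); U,S,V=np.linalg.svd(q-c); n=V[2]*np.sign(V[2][2]); print(rad,len(q),c.round(1),n.round(3),"rms",(S[2]/len(q)**.5).round(2),"tilt",np.degrees(np.arccos(n[2])).round(1),"az",np.degrees(np.arctan2(n[1],n[0])).round(1))
# barrel sides
m=(abs(u-323)<20)&(v>125)&(v<180)&(z>70)&(im.max(2)<75); q=P[m]; print(len(q)); 
np.savez("pics/barrel.npz",q=q)
E
```

```text
time: 15.7
tool_pos: [552.6, 196.4, 114.4]
tcp_rot: [3.14, 0.005, 1.779]
contact_force: [1.2, 0.1, 1.1]
grip_width: 27.2
finger_force: 30.0
8 168 [ 544.9 -227.7  131.3] [-0.425 -0.08   0.902] rms 0.62 tilt 25.6 az -169.3
12 379 [ 544.8 -227.7  131.1] [-0.413 -0.078  0.907] rms 0.71 tilt 24.8 az -169.3
15 610 [ 544.9 -227.7  131.1] [-0.409 -0.073  0.91 ] rms 0.69 tilt 24.6 az -169.9
926
```

```bash
cat > k.py <<'E'
from h import *
# q2,q3,q5,x,y,z
L=[(.342,1.524,1.275,205.338,-483.199,226.741),(.487,.037,2.653,459.3,52.3,657.9),(.437,1.191,1.558,547.86,196.3,295.6),(.444,.036,2.658,438.3,-51.5,677.4),(.448,.046,2.652,441.85,-55,673.06)]
def fk2(p,q2,q3,q5):
    d,l1,l2,l3,e,w,b=p; a1=q2; a2=q2+q3; a3=a2+q5
    return np.array([l1*np.sin(a1)+l2*np.sin(a2)+e*np.cos(a2)+l3*np.sin(a3)+w*np.cos(a3), d+l1*np.cos(a1)+l2*np.cos(a2)-e*np.sin(a2)+l3*np.cos(a3)-w*np.sin(a3)])
def fit(extra=[]):
    LL=L+extra
    f=lambda p:np.concatenate([np.concatenate([fk2(p,*x[:3])-[np.sqrt(x[3]**2+x[4]**2-77**2),x[5]] for x in LL]),(p-np.array([300,380,380,280,0,0,0]))*np.array([.01,.01,.01,.01,.02,.02,1])])
    return least_squares(f,[300,380,380,280,0,0,0])
E
python3 - <<'E'
from k import *
o=bot.get_obs(); q=o["joint_positions"]; print(q.round(4),o["tool_pos"])
s=fit([(q[1],q[2],q[4],*o["tool_pos"])]); print(s.x.round(0),s.fun[:12].round(1))
for t in(0,10,20,25,30): print(t,fk2(s.x,.4416-np.radians(t),.04,2.66).round(0))
# cylinder fit to barrel
B=np.load("pics/barrel.npz")["q"]; c0=np.array([545,-227.7,131.]); 
def res(p,q):
    n=np.array([p[0],p[1],1]);n/=np.linalg.norm(n); c=np.array([p[2],p[3],131]); w=q-c; return np.linalg.norm(w-np.outer(w@n,n),axis=1)
n0=np.array([-.42,-.08,.91]); h=(B-c0)@n0; print("along",np.percentile(h,[1,20,50,80,99]).round(0))
for lo,hi in((-45,-3),(-30,-3),(-60,-3)):
    q=B[(h>lo)&(h<hi)]
    r=least_squares(lambda p:res(p,q)-p[4],[-.45,-.08,545,-227.7,20],loss="soft_l1"); n=np.array([r.x[0],r.x[1],1]);n/=np.linalg.norm(n); print(len(q),n.round(3),r.x.round(2),"tilt",np.degrees(np.arccos(n[2])).round(1),"az",np.degrees(np.arctan2(n[1],n[0])).round(1),(r.cost/len(q)).round(2))
E
```

```text
[ 0.2134  0.5582  1.503  -0.0054  1.0787  0.0079] [552.57870964 196.38349304 114.40363217]
[212. 505. 380. 306.  46.  -0.   0.] [ 0.2 -0.  -0.  -0.1 -0.1  0.   0.1 -0.2 -0.1  0.2 -0.1  0. ]
0 [433. 677.]
10 [346. 746.]
20 [248. 797.]
25 [196. 817.]
30 [142. 832.]
along [-73. -56. -34. -10.  -1.]
571 [-0.312 -0.057  0.948] [-3.3000e-01 -6.0000e-02  5.4611e+02 -2.2730e+02  2.0220e+01] tilt 18.5 az -169.6 0.4
331 [-0.374 -0.081  0.924] [-4.0000e-01 -9.0000e-02  5.4492e+02 -2.2769e+02  2.0710e+01] tilt 22.5 az -167.8 0.15
713 [-0.316 -0.061  0.947] [-3.3000e-01 -6.0000e-02  5.4601e+02 -2.2735e+02  2.0260e+01] tilt 18.7 az -169.0 0.48
```

```bash
python3 -m crank '[[[0,0,0,-0.3,0],[0,0,0,-1,0],[0,0,0,-2,0],[0,0,0,-3.5,0],[0,0,0,-5.5,0],[0,0,0,-8,0],[0,0,0,-11,0],[0,0,0,-14,0],[0,0,0,-17,0],[0,0,0,-19,0]]]'
python3 - <<'E'
from k import *
snap("wrist","w10"); o=bot.get_obs(); print(o["tool_pos"],o["joint_positions"].round(3),o["grip_width"],o["finger_force"],o["contact_force"])
P,p=cloud("w10"); T=T_tool(); Q=(P-T[:3,3])@T[:3,:3]
m=(np.hypot(Q[...,0],Q[...,1])<62)&(Q[...,2]>-5)&(Q[...,2]<60); q=Q[m]; print(len(q),q.min(0).round(1),q.max(0).round(1))
# rotor top: plane of rim points
q1=.183; 
for rho,z in((420,680),(346,746),(206,813)):
    x,y=rho*np.cos(q1)-77*np.sin(q1),rho*np.sin(q1)+77*np.cos(q1); print((x,y,z)); go(x,y,z,101.9)
E
```

```text
time: 16.7
tool_pos: [551.9, 197.2, 307.4]
tcp_rot: [3.138, 0.005, 1.779]
contact_force: [0.6, -0.0, -2.9]
grip_width: 27.0
finger_force: 29.9
[552.84369966 197.43089348 310.37536594] [ 0.215  0.41   1.194 -0.005  1.53   0.007] 27.21065962060349 29.948317017406225 [1.07054226 0.45388139 0.19061188]
18144 [-56.5 -57.9  -5. ] [57.6 55.7 32.2]
(np.float64(398.9744319114552), np.float64(152.14599134032926), 680)
shift cm [ -1.43 -15.67 -37.09] turn 0.028236710860198855 yaw now 101.93
(np.float64(326.21007077052195), np.float64(138.67944955144236), 746)
shift cm [ -1.27 -23.01 -43.76] turn 0.028236710860198855 yaw now 101.93
(np.float64(188.54776590929683), np.float64(113.20220832922388), 813)
shift cm [ -0.95 -36.95 -50.58] turn 0.028236710860198855 yaw now 101.93
```

```bash
python3 -m crank '[[[0,-0.1,-1,-2.5,0],[0,-0.2,-2.8,-6.5,0],[0,-0.4,-4.6,-11,0],[0,-0.6,-6.4,-15.5,0],[0,-0.8,-8.2,-20,0],[0,-1,-10,-24.5,0],[0,-1.1,-11.7,-28.5,0],[0,-1.2,-13,-31.5,0],[0,-1.3,-14,-34,0],[0,-1.4,-15,-35.5,0]]]'
python3 - <<'E'
from k import *
o=bot.get_obs(); print(o["tool_pos"],o["joint_positions"].round(3),T_tool()[:3,2].round(3))
q1=.183
for rho,z in((350,760),(346,746),(206,813)):
    x,y=rho*np.cos(q1)-77*np.sin(q1),rho*np.sin(q1)+77*np.cos(q1); go(x,y,z,101.9)
E
```

```text
time: 17.75
tool_pos: [406.2, 153.8, 660.9]
tcp_rot: [3.138, 0.005, 1.779]
contact_force: [-0.4, -0.0, -3.1]
grip_width: 27.3
finger_force: 29.9
[406.23089387 153.82563933 660.92725621] [ 0.189  0.328  0.312 -0.008  2.498 -0.026] [ 0.004 -0.004 -1.   ]
shift cm [ 0.11 -7.71 -9.94] turn 0.02554295232931736 yaw now 101.93
shift cm [ 0.13 -8.11 -8.54] turn 0.02554295232931736 yaw now 101.93
shift cm [  0.45 -22.08 -15.29] turn 0.02554295232931736 yaw now 101.93
```

```bash
python3 -m crank '[[[0,0,-1,-1.5,0],[0,0,-2.5,-3.5,0],[0,0.1,-4.5,-5.5,0],[0,0.1,-6.5,-7.5,0],[0,0.1,-8.5,-9,0],[0,0.2,-10.5,-10.2,0],[0,0.2,-12.5,-11.4,0],[0,0.3,-14.5,-12.3,0],[0,0.3,-16.5,-13.2,0],[0,0.4,-18,-13.8,0]]]'
python3 - <<'E'
from k import *
o=bot.get_obs(); print(o["tool_pos"],o["joint_positions"].round(3),T_tool()[:3,2].round(3))
E
```

```text
time: 18.75
tool_pos: [230.7, 119.7, 731.1]
tcp_rot: [3.111, 0.005, 1.779]
contact_force: [0.4, -0.0, -4.0]
grip_width: 27.3
finger_force: 30.0
[230.65288629 119.69160925 731.07398383] [ 0.186  0.061  0.393 -0.009  2.657 -0.031] [ 0.031  0.002 -1.   ]
```

```bash
python3 -m crank '[[[0,0,0,-4,0],[0,0,0,-9,0],[0,0,0,-15,0],[0,0,0,-22,0],[0,0,0,-30,0],[0,0,0,-40,0],[0,0,0,-50,0],[0,0,0,-60,0],[0,0,0,-70,0],[0,0,0,-80,0]]]'
python3 - <<'E'
from k import *
o=bot.get_obs(); print(o["tool_pos"],o["joint_positions"].round(3),T_tool()[:3,2].round(3))
E
```

```text
time: 19.75
tool_pos: [215.6, 113.4, 738.0]
tcp_rot: [3.082, 0.006, 1.779]
contact_force: [0.4, -0.1, -4.3]
grip_width: 27.0
finger_force: 30.0
[215.64716609 113.38063192 738.02360898] [ 0.17   0.027  0.398 -0.008  2.657 -0.045] [ 0.059  0.007 -0.998]
```

```bash
python3 -m crank '[[[0,0.3,0.4,-4,0],[0,0.6,0.7,-8,0],[0,0.6,0.7,-12,0],[0,0.6,0.7,-12,0],[0,0.6,0.7,-12,0],[0,0.6,0.7,-12,0],[0,0.6,0.7,-12,0],[0,0.6,0.7,-12,0],[0,0.6,0.7,-12,0],[0,0.6,0.7,-12,0]]]'
python3 -m crank '[[[0,0.1,0.5,-6,0],[0,0.2,1,-12,0],[0,0.2,1,-12,0],[0,0.2,1,-12,0],[0,0.2,1,-12,0],[0,0.2,1,-12,0],[0,0.2,1,-12,0],[0,0.2,1,-12,0],[0,0.2,1,-12,0],[0,0.2,1,-12,0]]]'
python3 - <<'E'
from k import *
o=bot.get_obs(); print(o["tool_pos"],o["joint_positions"].round(3),T_tool()[:3,2].round(3))
E
```

```text
time: 20.75
tool_pos: [212.8, 118.0, 744.5]
tcp_rot: [3.053, 0.006, 1.779]
contact_force: [0.3, 0.4, -3.3]
grip_width: 27.2
finger_force: 30.0
time: 21.75
tool_pos: [210.3, 118.7, 751.0]
tcp_rot: [3.023, 0.006, 1.779]
contact_force: [0.1, -0.3, -2.3]
grip_width: 27.3
finger_force: 30.0
[210.26198715 118.73980784 750.95762866] [ 0.199  0.025  0.341 -0.011  2.657 -0.019] [ 0.117  0.018 -0.993]
```

```bash
python3 -m crank '[[[0,0,0.7,-6,0],[0,0.1,1.4,-12,0],[0,0.1,1.4,-12,0],[0,0.1,1.4,-12,0],[0,0.1,1.4,-12,0],[0,0.1,1.4,-12,0],[0,0.1,1.4,-12,0],[0,0.1,1.4,-12,0],[0,0.1,1.4,-12,0],[0,0.1,1.4,-12,0]]]'
python3 -m crank '[[[0,0,0.9,-6,0],[0,0.1,1.8,-12,0],[0,0.1,1.8,-12,0],[0,0.1,1.8,-12,0],[0,0.1,1.8,-12,0],[0,0.1,1.8,-12,0],[0,0.1,1.8,-12,0],[0,0.1,1.8,-12,0],[0,0.1,1.8,-12,0],[0,0.1,1.8,-12,0]]]'
python3 -m crank '[[[0,0,1,-6,0],[0,0.1,2.1,-12,0],[0,0.1,2.1,-12,0],[0,0.1,2.1,-12,0],[0,0.1,2.1,-12,0],[0,0.1,2.1,-12,0],[0,0.1,2.1,-12,0],[0,0.1,2.1,-12,0],[0,0.1,2.1,-12,0],[0,0.1,2.1,-12,0]]]'
python3 - <<'E'
from k import *
o=bot.get_obs(); print(o["tool_pos"],o["joint_positions"].round(3),T_tool()[:3,2].round(3))
E
```

```text
time: 22.75
tool_pos: [208.5, 118.6, 757.4]
tcp_rot: [2.993, 0.006, 1.779]
contact_force: [0.2, -1.2, -2.7]
grip_width: 27.2
finger_force: 30.0
time: 23.75
tool_pos: [207.2, 118.6, 763.7]
tcp_rot: [2.964, 0.006, 1.779]
contact_force: [-0.1, 0.3, -3.0]
grip_width: 27.0
finger_force: 30.0
time: 24.75
tool_pos: [205.4, 118.5, 770.0]
tcp_rot: [2.935, 0.007, 1.779]
contact_force: [0.0, 0.7, -3.2]
grip_width: 27.3
finger_force: 30.0
[205.36121097 118.54131102 769.95343533] [ 0.203  0.022  0.256 -0.012  2.657 -0.016] [ 0.202  0.036 -0.979]
```

```bash
python3 -m crank '[[[0,0,1.2,-6,0],[0,0,2.5,-12,0],[0,0,2.5,-12,0],[0,0,2.5,-12,0],[0,0,2.5,-12,0],[0,0,2.5,-12,0],[0,0,2.5,-12,0],[0,0,2.5,-12,0],[0,0,2.5,-12,0],[0,0,2.5,-12,0]]]' >/dev/null
python3 -m crank '[[[0,0,1.4,-6,0],[0,0,2.8,-12,0],[0,0,2.8,-12,0],[0,0,2.8,-12,0],[0,0,2.8,-12,0],[0,0,2.8,-12,0],[0,0,2.8,-12,0],[0,0,2.8,-12,0],[0,0,2.8,-12,0],[0,0,2.8,-12,0]]]' >/dev/null
python3 -m crank '[[[0,0,1.6,-6,0],[0,0,3.2,-12,0],[0,0,3.2,-12,0],[0,0,3.2,-12,0],[0,0,3.2,-12,0],[0,0,3.2,-12,0],[0,0,3.2,-12,0],[0,0,3.2,-12,0],[0,0,3.2,-12,0],[0,0,3.2,-12,0]]]' >/dev/null
python3 -m crank '[[[0,0,1.8,-6,0],[0,0,3.5,-12,0],[0,0,3.5,-12,0],[0,0,3.5,-12,0],[0,0,3.5,-12,0],[0,0,3.5,-12,0],[0,0,3.5,-12,0],[0,0,3.5,-12,0],[0,0,3.5,-12,0],[0,0,3.5,-12,0]]]'
python3 - <<'E'
from k import *
o=bot.get_obs(); print(o["tool_pos"],o["joint_positions"].round(3),T_tool()[:3,2].round(3))
# offline: render ring model to w1: fit ellipse of face (ring+lens region) by silhouette vs barrel brightness
P,p=cloud("w1"); z=P[...,2]; v,u=np.mgrid[:400,:640]; im=p.astype(int)
g=im.min(2); m=((g>85)&(abs(u-323)<24)&(v>170)&(v<212)&(z>100)).astype(np.uint8)
n,lab,st,_=cv2.connectedComponentsWithStats(m); k=1+st[1:,4].argmax(); c=cv2.findContours((lab==k).astype(np.uint8),0,1)[0][0]; print("ell",cv2.fitEllipse(cv2.convexHull(c)),st[k])
E
```

```text
time: 28.75
tool_pos: [199.3, 115.1, 794.0]
tcp_rot: [2.821, 0.007, 1.779]
contact_force: [0.3, 1.1, -4.0]
grip_width: 27.3
finger_force: 30.0
[199.29409198 115.06956864 794.00883011] [ 1.840e-01  1.800e-02  1.470e-01  1.000e-03  2.657e+00 -2.300e-02] [ 0.309  0.058 -0.949]
ell ((325.22052001953125, 189.85882568359375), (26.09687614440918, 36.967987060546875), 80.91864013671875) [307 178  36  26 610]
```

Run:
```python
from k import *
c0=np.array([545,-227.7,131.]); n0=np.array([-.43,-.08,.9]); n0/=np.linalg.norm(n0)
sets={}
import glob
for fn in sorted(glob.glob("pics/*.npz")):
    fn=fn[5:-4]
    if fn=="barrel": continue
    P,p=cloud(fn); w=P-c0; h=w@n0; d=np.linalg.norm(w-h[...,None]*n0,axis=-1)
    m=(h>-40)&(h<8)&(d<30)&(P[...,2]>60); print(fn,m.sum(),end="; ")
    if m.sum()>100:
        sets[fn]=P[m]; q=P[m]; print(cv2.PCACompute(q.astype(np.float32),None)[1][0].round(2) if 0 else "", end="")
print()
def f(p,sets):
    n=np.array([p[0],p[1],1]); n/=np.linalg.norm(n); r=[]
    for i,(k,q) in enumerate(sets.items()):
        c=p[3+3*i:6+3*i]; w=q-c; h=w@n; d=np.linalg.norm(w-np.outer(h,n),axis=1)
        # signed distance to solid cylinder r=21, face h=0
        a=d-21; e=np.where((a>0)&(h>0),np.hypot(np.maximum(a,0),np.maximum(h,0)),np.maximum(a,h)); r.append(e/np.sqrt(len(q)))
    return np.concatenate(r)
for name,ss in([("all",sets)]+[(k,{k:v}) for k,v in sets.items()]):
    s=least_squares(f,np.r_[-.47,-.09,0,np.tile(c0,len(ss))],args=(ss,),loss="soft_l1",f_scale=.1); n=np.array([s.x[0],s.x[1],1]);n/=np.linalg.norm(n)
    print(name,"tilt",np.degrees(np.arccos(n[2])).round(1),"az",np.degrees(np.arctan2(n[1],n[0])).round(1),s.x[3:].round(1),np.sqrt(2*s.cost/len(ss)).round(2))
```

```text
side0 164; t7 116; top0 119; w1 1379; w10 0; w2 1; w3 0; w4 0; w5 0; w6 0; w8 0; w9 0; wrist0 0; 
all tilt 22.4 az -169.9 [ 545.8 -229.7  132.4  547.2 -227.4  132.   547.2 -227.9  131.8  543.8
 -227.7  130.6] 1.85
side0 tilt 23.4 az -175.2 [ 545.5 -229.2  132.3] 1.97
t7 tilt 29.3 az -158.7 [ 545.4 -229.6  131. ] 2.01
top0 tilt 27.0 az -168.2 [ 546.1 -228.   131.3] 2.04
w1 tilt 21.0 az -169.8 [ 544.2 -227.7  130.8] 1.16
```

```bash
python3 -m crank '[[[0,0,1.9,-6,0],[0,0,3.8,-12,0],[0,0,3.8,-12,0],[0,0,3.8,-12,0],[0,0,3.8,-12,0],[0,0,3.8,-12,0],[0,0,3.8,-12,0],[0,0,3.8,-12,0],[0,0,3.8,-12,0],[0,0,3.8,-12,0]]]' >/dev/null
python3 -m crank '[[[0,0,2,-6,0],[0,0,4.1,-12,0],[0,0,4.1,-12,0],[0,0,4.1,-12,0],[0,0,4.1,-12,0],[0,0,4.1,-12,0],[0,0,4.1,-12,0],[0,0,4.1,-12,0],[0,0,4.1,-12,0],[0,0,4.1,-12,0]]]' >/dev/null
python3 -m crank '[[[0,0,2.2,-6,0],[0,0,4.4,-12,0],[0,0,4.4,-12,0],[0,0,4.4,-12,0],[0,0,4.4,-12,0],[0,0,4.4,-12,0],[0,0,4.4,-12,0],[0,0,4.4,-12,0],[0,0,4.4,-12,0],[0,0,4.4,-12,0]]]' >/dev/null
python3 -m crank '[[[0,0,2.3,-6,0],[0,0,4.7,-12,0],[0,0,4.7,-12,0],[0,0,4.7,-12,0],[0,0,4.7,-12,0],[0,0,4.7,-12,0],[0,0,4.7,-12,0],[0,0,4.7,-12,0],[0,0,4.7,-12,0],[0,0,4.7,-12,0]]]'
python3 - <<'E'
from k import *
o=bot.get_obs(); T=T_tool(); t=T[:3,2]; print(o["tool_pos"],o["joint_positions"].round(3),t.round(3),"tilt",np.degrees(np.arccos(-t[2])),np.degrees(np.arctan2(t[1],t[0])))
# view position: lens at tool (75,0,~230)
lens=np.array([544.9,-227.7,131.1]); 
pv=lens-T[:3,:3]@np.array([85,0,215]); pf=lens-t*168.4
print("view",pv,"final",pf); go(*pv); go(*pf); print("lens->tool x dir",T[:3,0].round(2),T[:3,1].round(2))
E
```

```text
time: 32.75
tool_pos: [187.6, 112.2, 816.3]
tcp_rot: [2.713, 0.008, 1.778]
contact_force: [-0.4, 0.0, -2.9]
grip_width: 27.3
finger_force: 30.0
[187.56154129 112.18090662 816.25686981] [ 0.167  0.007  0.048  0.021  2.657 -0.022] [ 0.408  0.079 -0.909] tilt 24.57921682254419 10.89661406592152
view [ 474.59217505 -327.77987978  327.2907934 ] final [ 476.11679939 -240.9413412   284.24077902]
shift cm [-48.58  -3.19  52.73] turn 0 yaw now 101.89
shift cm [-40.08  -3.19  57.39] turn 0 yaw now 101.89
lens->tool x dir [-0.21  0.98 -0.01] [0.89 0.19 0.42]
```

```bash
python3 -m crank '[[[0,-1.2,-0.1,1.5,0],[0,-3.5,-0.3,4,0],[0,-6.5,-0.4,7.5,0],[0,-9.8,-0.6,11,0],[0,-13.1,-0.9,14.5,0],[0,-16.4,-1.1,18,0],[0,-19.7,-1.3,21.5,0],[0,-23,-1.5,25,0],[0,-26.3,-1.7,28.5,0],[0,-29.6,-1.9,32,0]]]'
python3 - <<'E'
from k import *
o=bot.get_obs(); T=T_tool(); t=T[:3,2]; print(o["tool_pos"],o["joint_positions"].round(3),t.round(3),o["grip_width"])
lens=np.array([544.9,-227.7,131.1]); go(*(lens-T[:3,:3]@np.array([85,0,215])))
E
```

```text
time: 33.75
tool_pos: [344.8, -129.9, 547.4]
tcp_rot: [2.713, 0.008, 1.777]
contact_force: [1.5, -0.2, -2.5]
grip_width: 27.4
finger_force: 30.0
[ 344.8481567  -129.87278184  547.40949891] [-0.916 -0.218  1.349  0.39   1.791 -0.995] [ 0.408  0.078 -0.91 ] 27.395161203522974
shift cm [-21.84  -1.34  23.77] turn 0 yaw now 101.81
```

```bash
python3 -m crank '[[[0,-3.2,-0.2,3.5,0],[0,-6.4,-0.4,7,0],[0,-9.6,-0.6,10.5,0],[0,-12.5,-0.8,13.5,0],[0,-15,-1,16.3,0],[0,-17,-1.2,18.5,0],[0,-18.3,-1.3,20,0],[0,-18.8,-1.3,20.5,0],[0,-19,-1.3,20.7,0],[0,-19,-1.3,20.7,0]]]'
python3 - <<'E'
from k import *
snap("wrist","w11"); o=bot.get_obs(); T=T_tool(); t=T[:3,2]; print(o["tool_pos"],o["joint_positions"].round(3),t.round(3),o["grip_width"],o["dq"].round(2))
P,p=cloud("w11"); c0=np.array([545,-227.7,131.]); n0=-t
Q=(P-T[:3,3])@T[:3,:3]
m=(np.linalg.norm(P-c0,axis=-1)<40); v,u=np.where(m); print(m.sum(),u.min(),u.max(),v.min(),v.max())
h=(P-c0)@n0; w=P-c0; d=np.linalg.norm(w-h[...,None]*n0,axis=-1); f=(abs(h)<6)&(d<24)
for k in range(6):
    q=P[f]; c=q.mean(0); n=np.linalg.svd(q-c)[2][2]; n*=np.sign(n[2]); h=(P-c)@n; f=(abs(h)<2)&(np.linalg.norm(P-c,axis=-1)<24)
print("face",f.sum(),c.round(1),n.round(3),"tilt",np.degrees(np.arccos(n[2])).round(1),"az",np.degrees(np.arctan2(n[1],n[0])).round(1),"ang to tool",np.degrees(np.arccos(-n@t)).round(1))
v,u=np.where(f); print(u.min(),u.max(),v.min(),v.max()); hull=np.c_[u,v].astype(np.float32); print(cv2.minEnclosingCircle(hull),cv2.fitEllipse(cv2.convexHull(hull.astype(np.int32))))
# rotor in hand: rim/shoulder planes
g=(np.hypot(Q[...,0],Q[...,1])<58)&(Q[...,2]>-6)&(Q[...,2]<40); q=Q[g]; print("rotor",len(q),q.min(0).round(1),q.max(0).round(1))
for lo in(-4,0,2,4,8,12,16,20): 
    s=q[(q[:,2]>=lo)&(q[:,2]<lo+2)]; print(lo,len(s), s.mean(0).round(1) if len(s) else "")
E
```

```text
time: 34.75
tool_pos: [456.8, -300.5, 357.6]
tcp_rot: [2.713, 0.008, 1.778]
contact_force: [-0.3, 0.6, -2.1]
grip_width: 27.5
finger_force: 30.0
[ 456.76745554 -300.3557447   358.08821077] [-0.95   0.158  1.49   0.4    1.324 -1.225] [ 0.409  0.078 -0.909] 26.827682666803355 [ 0.   -0.01 -0.    0.    0.    0.  ]
911 306 341 101 132
face 864 [ 545.  -225.6  131.2] [-0.406 -0.068  0.911] tilt 24.3 az -170.5 ang to tool 0.6
306 340 102 132
((323.2262268066406, 119.03612518310547), 17.819826126098633) ((323.198974609375, 119.36178588867188), (34.629844665527344, 35.82381820678711), 1.456679105758667)
rotor 17998 [-56.1 -57.2  -6. ] [57.5 56.1 29.1]
-4 131 [10.8 -2.  -3. ]
0 2630 [17.6 -1.2  1.1]
2 1172 [20.9 -0.5  2.9]
4 1062 [23.7 -1.2  5. ]
8 1789 [21.1 -0.5  9. ]
12 1381 [23.6 -1.  13. ]
16 1264 [31.3 -1.3 17.1]
20 1687 [30.4 -0.5 21. ]
```

Run:
```python
from k import *
P,p=cloud("w11"); T=T_tool(); t=T[:3,2]; Q=(P-T[:3,3])@T[:3,:3]
r=np.hypot(Q[...,0],Q[...,1]); s=Q[(r>16)&(r<26)&(abs(Q[...,2]-1.2)<3)]; A=np.c_[s[:,:2],np.ones(len(s))]
for k in range(5):
    x=np.linalg.lstsq(A,s[:,2],rcond=None)[0]; e=abs(A@x-s[:,2])<1; A,s=A[e],s[e]
print("shoulder plane",x.round(3),len(s))
lens=np.array([545,-226.3,131.2]); L=T[:3,:3].T@(lens-T[:3,3]); print("lens in tool",L.round(1)); print("shift cm",((L-[0.4,-.4,168.2])/10).round(2)); print((lens-T[:3,:3]@np.array([.4,-.4,168.2])).round(1))
```

```text
shoulder plane [-0.004  0.004  1.176] 1656
lens in tool [ 56.3  -1.9 248.1]
shift cm [ 5.59 -0.15  7.99]
[ 476.6 -239.7  284.3]
```

Rotor sits square in the gripper (shoulder plane within 0.3°). Move to the final pose.

```bash
python3 -m crank '[[[0,0.5,0,0.4,0],[0,1.5,0,1.2,0],[0,2.7,-0.1,2.4,0],[0,3.8,-0.1,3.8,0],[0,4.7,-0.1,5.2,0],[0,5.3,-0.1,6.4,0],[0,5.5,-0.15,7.3,0],[0,5.6,-0.15,7.8,0],[0,5.6,-0.15,8,0],[0,5.6,-0.15,8,0]]]'
python3 - <<'E'
from k import *
snap("side","s12"); snap("wrist","w12"); o=bot.get_obs(); T=T_tool(); t=T[:3,2]; print(o["time"],o["tool_pos"],t.round(3),o["grip_width"],o["dq"].round(3),o["contact_force"])
lens=np.array([545,-226.3,131.2]); L=T[:3,:3].T@(lens-T[:3,3]); print("lens in tool",L.round(1),"err cm",((L-[0.4,-.4,168.2])/10).round(2))
P,p=cloud("w12"); Q=(P-T[:3,3])@T[:3,:3]; r=np.hypot(Q[...,0],Q[...,1]); s=Q[(r>16)&(r<26)&(abs(Q[...,2]-1.2)<3)]; A=np.c_[s[:,:2],np.ones(len(s))]; print(np.linalg.lstsq(A,s[:,2],rcond=None)[0].round(3))
# key still hanging? side view cloud near notch
P,p=cloud("s12"); m=(np.hypot(P[...,0]-562,P[...,1]-64.5)<35)&(P[...,2]>125)&(P[...,2]<170); print("key",m.sum(),np.median(P[m],0).round(1),P[m][:,2].max().round(1))
m=(np.linalg.norm(P-lens,axis=-1)<22); print("lens pts",m.sum(), P[m].mean(0).round(1) if m.sum() else "")
E
```

```text
time: 35.8
tool_pos: [476.8, -240.1, 283.7]
tcp_rot: [2.712, 0.008, 1.778]
contact_force: [0.6, 0.7, -3.2]
grip_width: 27.2
finger_force: 30.0
35.9 [ 476.75613818 -240.27627941  283.92460834] [ 0.409  0.078 -0.909] 27.071105969133466 [-0.001 -0.001 -0.     0.002  0.002  0.   ] [ 0.21584085  1.20419318 -2.59760205]
lens in tool [  1.   -0.3 167.9] err cm [ 0.06  0.01 -0.03]
[0.004 0.006 0.698]
key 166 [561.1  67.5 146.1] 156.9
lens pts 93 [ 547.1 -222.8  130.9]
```

Within 1 mm and 1°, steady, and the key is still hanging in the notch. Handing in.

```bash
python3 -c "
from plant import bot
print(bot.close_job())"
```

```text
the job is handed in; nothing more can be done
None
```

Job handed in at 35.9 s: by my last measurements, the key is hanging in the tab notch and the rotor is held steady underside to the lens, about 12 cm away, within about 1 mm of the sight line and 1° of square. The force reading jumped briefly to about 55 N once with the gripper empty in mid-air; I took it for the arm stopping against a joint limit, not contact.

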